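# Shim the rocking hotplate stirrer

## Task

The hotplate stirrer on the lab bench rocks and leans onto its short front-left foot. Push the orange wedge shim along the bench, thin edge first, under that short foot until the stirrer stands level and no longer rocks, neither leaning nor jacked up too far. Only push with the fingers: never pinch the shim, lift nothing, do not shove the stirrer out of its place, and leave the bottle, the flask and the tip box where they are.

Things in the scene. Friction and masses are not known exactly. Their poses are not given: they have to be found in the camera images.
- stirrer: White hotplate stirrer, about 2.2 kg, loose on four black ball feet. Housing 200 mm deep x 164 wide x 65 high, top 97 mm and underside 32 mm above the bench when level; grey front panel with two knobs towards the robot. Origin: on the bench under its middle; x to its back, y to its left seen from the robot. These axes are upright while it leans at the start: judge level by deck.
- deck (a point): Middle of the top face of the stirrer's round white plate, about 107 mm above the bench. z: normal of the plate, straight up when level; x to the stirrer's back, y to its left. At the start it leans 0.084 rad towards the front left, about the diagonal through the front-right and back-left feet; the back-right foot hangs in the air.
- short_foot (a point): Centre of the front-left ball foot (radius 16 mm), 8 mm shorter than the others: 16 mm above the bench at the start, 24 mm when level. 22 mm inside the housing's front and left faces; orange dot on the housing above it. It bears about a seventh of the weight; pushing the shim gets clearly harder once all four feet bear. Axes as deck.
- shim: Orange wedge, loose, 90 g, flat on the bench before the short foot, thin edge towards it. 130 mm long, 50 wide. Origin: underside, middle of the thin edge; x from the thick end to the thin edge, z up. 1.5 mm thick at the thin edge, rising 1 in 8 to 15.5 mm at 112 mm behind it (8 mm thick at 52 mm); the last 18 mm are a pushing block 26 mm high.
- shim_tail (a point): Middle of the flat upright back face of the shim's pushing block (50 mm wide, 26 mm high), 13 mm above the bench and 130 mm behind the thin edge. Axes as shim.
- bottle: Glass bottle with a green cap, 60 mm diameter, 130 mm high. Bystander. Origin: centre of its base.
- flask: Conical glass flask, 72 mm diameter at the foot, 118 mm high. Bystander. Origin: centre of its base.
- tipbox: White pipette tip box with a blue lid, 61 x 61 x 59 mm. Bystander. Origin: centre of its base.

How it is judged:
By the outcome, as a careful person would: the job done as asked, in the order asked, and still so for the second after the job is handed in, with the robot touching nothing.
It also fails if it takes over 48 s, if anything falls off the work surface, if the arm or the gripper's body presses on something with over 40 N, if the wrist force passes 120 N, or if a joint passes its speed limit or range.

## Robot

A 6-joint arm with a two-finger parallel gripper is mounted at the origin on the work surface. World frame = base frame: x ahead of the robot, y to its left, z up, the work surface at z = 0. Lengths are in m, angles in rad, forces in N, time in s.
With the tool pointing down it reaches from about 0.275 to 1 m from the base axis. Payload 8.4 kg.
Tool frame: the origin (TCP) lies on the mounting face of the last link; the fingertips stand 173 mm ahead of it and the grasp point (between the pads) lies 155 mm ahead of it (robot.finger_overhang is the distance from the TCP to the fingertips, in m); z points along the fingers, y is the direction in which the jaws open and shut (so a half turn about z gives the same grasp; the last joint's range is limited). The gripper opens to 85 mm and grips with 20 to 120 N. Pads are 22 mm wide; open, the fingers measure 114 mm over their backs; the gripper's body (76 mm by 85 mm) begins 54 mm behind the grasp point. The pads swing forward as they close: fully open they stand 13 mm farther back than shut.
Start: joints at [1.142, 0.353, 1.633, -0, 1.155, -0.002], TCP at [0.259, 0.569, 0.405] pointing down, gripper open.
Joint ranges: [-2.63, 2.63], [-0.92, 2.1], [0.06, 2.66], [-1.3, 4.44], [0, 2.69], [-3.02, 3.02]. Speed limits (rad/s): [2.22, 2.22, 2.79, 3.14, 3.14, 3.14].

## Interface

Orientations are given as a unit quaternion [w, x, y, z].
In Python, from bench import robot gives the robot as it stands. The module is installed in compiled form; this text tells all that it offers.
- The arm moves only by the tool carry_out, never from a script. Its argument "increments" is a list of rows, each a list of 4 numbers: the shift along the tool's x, y, z in m, then the turn about the tool's z in degrees. In form: [[x, y, z, twist], ...]. A call has 1 to 10 rows; each row is the pose to reach, as a shift and turn from the pose measured when the call began, along the tool's axes at that moment; what a row does not reach only later rows make up. A row lasts 1/10 s, in which the tool goes at most 50 mm and 8.59 degrees, less where a joint would pass 70% of its speed; a pose out of reach is approached as far as the arm can. A call with a gripper value outside its range is refused whole. "hand" is the finger opening in m, from 0 to 0.0854, set as the call begins (left out, the last holds). The fingers move at their own pace and stop on an object; "grip_force" is the grip in N (left out, the last holds). Time passes only in rows, so rows that repeat a pose let the fingers close. It gives the time, the measured TCP pose, the force and the opening at its end, in the units of the state.
- robot.sense(): the state, without advancing time (a new reading comes with each control period).
- robot.snapshot(name): name is "scene" or "side" or "wrist"; returns the picture (384x512x3 uint8, blue, green, red); there is no depth.
- robot.camera_info(name): a dict with "mtx" (3x3 intrinsics, pixels), "position" and "rotation" of the camera in the world. Camera axes: x right, y up, looking along -z (the intrinsics and any distortion apply to the point x, -y, -z); pixel columns grow to the right and rows downward; lengths in m; the calibration is good to about 2 mm. A picture is of the moment at which its call begins: read the wrist's pose just before it. camera_info takes no time and is no camera call; for the wrist camera it gives the pose at the moment of the call.
- robot.close_job(): hands the job in, once; it reports no verdict.
The state is a dict: "t": time; "qpos": joint angles; "qvel": joint speeds; "effort": joint torques, N m; "tool_pos": TCP position; "orientation": TCP orientation; "contact_force": force on the tool from outside, world axes, zero at the start; "moment": the same for the moment, N m; "width": finger opening in m.
Only numpy, scipy, OpenCV 4.12 (cv2) and the standard library are available. Lean on these libraries where they do the work, as an engineer would, in place of code of your own. Each camera call takes 0.05 s, during which the arm holds its last target.

## Working session

There is one attempt and no reset: what is moved stays moved. The work goes in short steps, Python scripts to look and compute and a tool call to move; the robot and the scene stay as the last step left them, time stands still between calls to the robot, and variables do not carry over. Pictures are saved under pics/ and viewed, and the job is handed in when it is done.

Besides the shell and the picture viewer there is one more tool, called after "Request:" in YAML: its name, and indented under it one key for each argument. carry_out: Moves the arm, as the interface text tells. Its arguments: {"type":"object","properties":{"increments":{"type":"array","items":{"type":"array","items":{"type":"number"}}},"hand":{"type":"number"},"grip_force":{"type":"number"}},"required":["increments"]}

```bash
mkdir -p pics
python3 - <<'E'
from bench import robot
import cv2
s=robot.sense();print({k:(s[k]) for k in s})
for n in ("scene","side","wrist"):
    i=robot.camera_info(n);print(n,i)
    cv2.imwrite(f"pics/{n}0.png",robot.snapshot(n))
E
```

```text
{'t': 0.0, 'qpos': array([ 1.14160531e+00,  3.53670600e-01,  1.63414235e+00,  1.35960146e-05,
        1.15521990e+00, -2.40202708e-03]), 'qvel': array([-1.34986921e-05,  7.11105923e-04,  1.14843443e-03, -2.39152271e-04,
       -1.46993385e-03,  5.42534962e-04]), 'effort': array([-2.02167204e-03, -6.05236244e+01, -3.42079496e+01, -1.57206414e-04,
        9.07876936e-03,  4.33827864e-06]), 'tool_pos': array([0.25861825, 0.56871975, 0.40394398]), 'orientation': array([-1.60264499e-04,  2.11781244e-01,  9.77316830e-01, -7.02064487e-04]), 'contact_force': array([ 5.83850683e-01,  2.84817572e-01, -2.82760184e-04]), 'moment': array([-0.02447921, -0.00305193, -0.0450819 ]), 'width': 0.08552758912057606}
scene {'mtx': array([[436.62434742,   0.        , 252.96071567],
       [  0.        , 436.62434742, 196.06811715],
       [  0.        ,   0.        ,   1.        ]]), 'position': array([1.25820953, 0.21690628, 0.64920812]), 'rotation': array([0.54288656, 0.24402547, 0.33487175, 0.73047017])}
side {'mtx': array([[459.39113633,   0.        , 252.81289516],
       [  0.        , 459.39113633, 190.65328573],
       [  0.        ,   0.        ,   1.        ]]), 'position': array([0.45557696, 0.61296171, 0.79481138]), 'rotation': array([-0.10560224, -0.04797636,  0.3506842 ,  0.92928307])}
wrist {'mtx': array([[339.39930603,   0.        , 262.09829763],
       [  0.        , 339.39930603, 197.49861484],
       [  0.        ,   0.        ,   1.        ]]), 'position': array([0.1864533 , 0.60204984, 0.37399817]), 'rotation': array([ 0.83026222, -0.13188901, -0.08410636,  0.53497295])}
```

View pics/scene0.png

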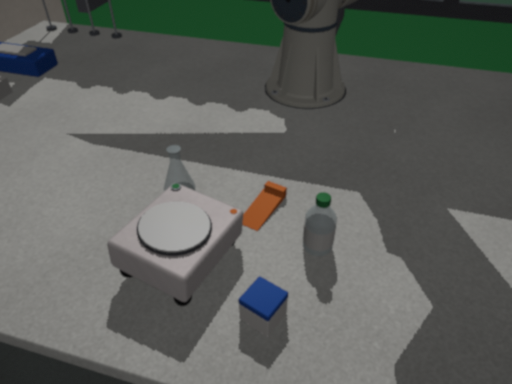

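View pics/side0.png

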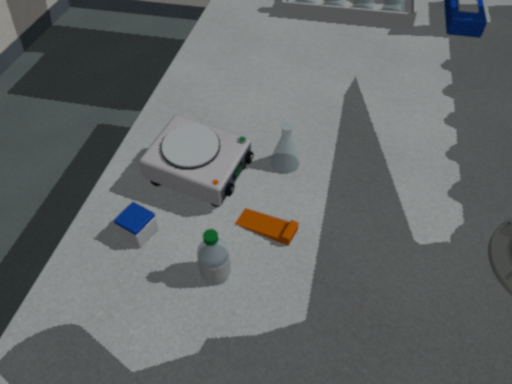

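View pics/wrist0.png

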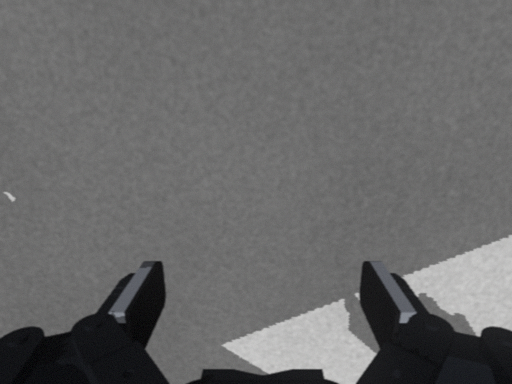

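```bash
cat > h.py <<'E'
import numpy as np,cv2
from scipy.spatial.transform import Rotation as R
from bench import robot
def ray(n,uv,info=None):
    i=info or robot.camera_info(n);K=i["mtx"];u,v=uv
    d=np.array([(u-K[0,2])/K[0,0],-(v-K[1,2])/K[1,1],-1])
    q=i["rotation"];Rm=R.from_quat(np.r_[q[1:],q[0]]).as_matrix()
    return np.array(i["position"]),Rm@d
def onz(n,uv,z,info=None):
    p,d=ray(n,uv,info);return (p+d*(z-p[2])/d[2]).round(4)
def proj(n,P,info=None):
    i=info or robot.camera_info(n);K=i["mtx"];q=i["rotation"]
    Rm=R.from_quat(np.r_[q[1:],q[0]]).as_matrix()
    c=(np.atleast_2d(P)-i["position"])@Rm
    return np.c_[K[0,2]+K[0,0]*c[:,0]/-c[:,2],K[1,2]-K[1,1]*c[:,1]/-c[:,2]]
def crop(img,x,y,w,h,name,f=5):
    cv2.imwrite(name,cv2.resize(img[y:y+h,x:x+w],None,fx=f,fy=f,interpolation=cv2.INTER_CUBIC))
E
python3 - <<'E'
from h import *
a=cv2.imread("pics/scene0.png");b=cv2.imread("pics/side0.png")
crop(a,200,160,150,110,"pics/sc1.png");crop(b,200,170,150,110,"pics/si1.png")
crop(a,100,140,150,110,"pics/sc2.png");
crop(b,130,105,150,110,"pics/si2.png");
E
```

```text
(no output)
```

View pics/sc1.png

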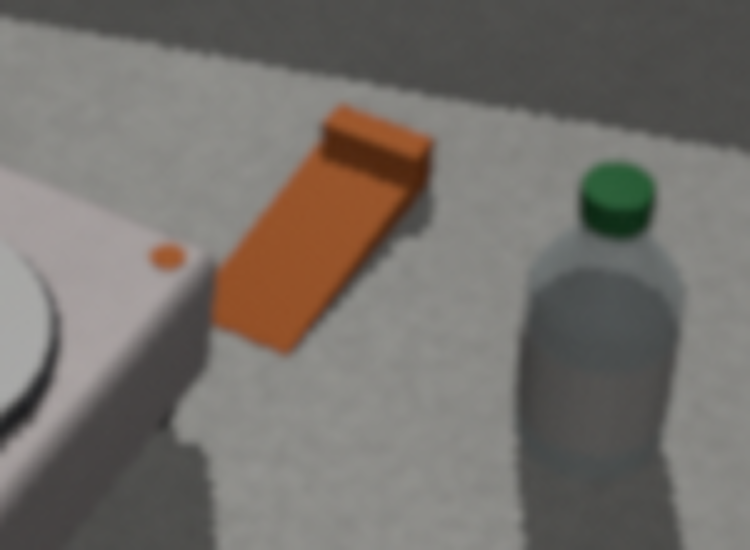

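View pics/si1.png

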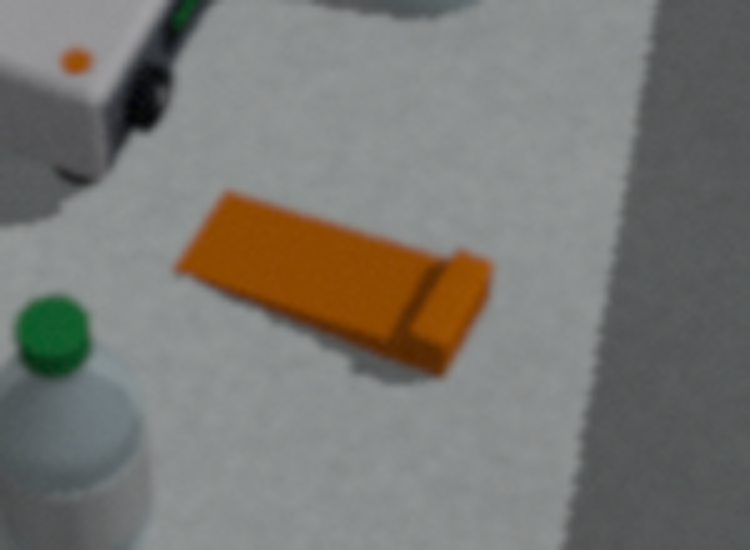

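View pics/si2.png

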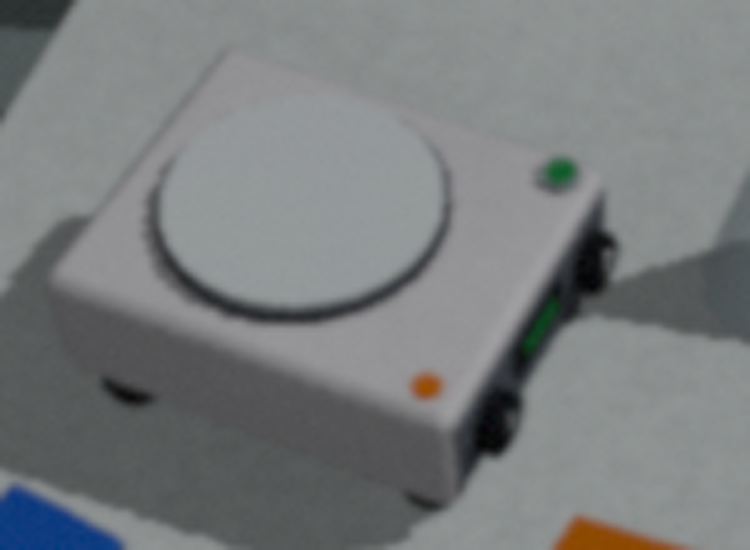

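```bash
cat > fit.py <<'E'
from h import *
from scipy.optimize import least_squares
def fit(obs,infos,x0,model=lambda p,L:None):
    def res(p):
        r=[]
        for n,L,uv in obs:
            r.append(proj(n,model(p,np.array(L)),infos[n])[0]-uv)
        return np.ravel(r)
    s=least_squares(res,x0,loss='soft_l1');return s.x,res(s.x).reshape(-1,2)
def planar(p,L):
    c,s=np.cos(p[2]),np.sin(p[2]);return np.array([p[0]+c*L[0]-s*L[1],p[1]+s*L[0]+c*L[1],L[2]])
def leaning(lean):
    # feet at (+-78,+-60); hinge through FR and BL, both full
    a=np.array([-.078,-.060,0]);b=np.array([.078,.060,0]);ax=(b-a)/np.linalg.norm(b-a)
    # rotation lowering front-left (-,+)
    def m(p,L):
        k=np.array([0,0,0.024]) # ball centres height of FR/BL
        return planar(p,Rr@(L-k)+k)
    r=R.from_rotvec(-ax*lean).as_matrix()
    if (r@np.array([-.078,.060,0]))[2]>0:r=r.T
    Rr=r
    return m
E
python3 - <<'E'
from fit import *
inf={n:robot.camera_info(n) for n in("scene","side")}
T=.0015
obs=[("side",(0,-.025,T),(245.6,208.4)),("side",(0,.025,T),(235.6,224)),
("side",(-.13,-.025,.026),(298.2,222.6)),("side",(-.13,.025,0),(288.6,245)),("side",(-.13,.025,.026),(289,239.6)),("side",(-.112,-.025,.026),(292,220)),
("scene",(0,.025,T),(257,230.6)),("scene",(-.13,-.025,.026),(269,181)),("scene",(-.13,.025,.026),(286.6,188.4))]
p,r=fit(obs,inf,[.5,.2,0],planar);print("shim",p,np.degrees(p[2]));print(r.round(1))
H=.097
o2=[("side",(-.1,.082,H),(221.5,190)),("side",(.1,.082,H),(141,161)),("side",(.1,-.082,H),(176,114.6)),("side",(-.1,-.082,H),(250.8,140.5)),
("side",(-.078,.06,H),(215.4,182)),("scene",(-.078,.06,H),(233.6,211.4))]
for l in(.084,):
  m=leaning(l);q,r=fit(o2,inf,[.6,.05,-.3],m);print("stir",q,np.degrees(q[2]));print(r.round(1))
print("foot",m(q,np.array([-.078,.06,.016])), "dot",m(q,np.array([-.078,.06,H])))
f=m(q,np.array([-.078,.06,.016]))[:2]
c,s=np.cos(p[2]),np.sin(p[2]);d=f-p[:2];print("foot in shim axes",d@[c,s],d@[-s,c])
print("tail",p[:2]-.13*np.array([c,s]))
E
```

```text
shim [ 0.63979503  0.01089559 -0.26208661] -15.016456606257767
[[-0.4 -0.7]
 [-1.6 -0.5]
 [ 0.8 -0.1]
 [-0.3  2. ]
 [-0.2  0.2]
 [-0.7 -0.7]
 [ 0.3 -1.2]
 [-0.6 -2.1]
 [ 1.2 -2.2]]
stir [ 0.75835204 -0.07811788 -0.19648134] -11.25755158088976
[[-1.3  3. ]
 [-3.4  0.8]
 [ 0.  -1.1]
 [ 2.5 -0.9]
 [ 0.2 -0.3]
 [-0.3 -1.9]]
foot [ 0.69401213 -0.00494748  0.00804795] dot [0.69099985 0.00114447 0.08876235]
foot in shim axes 0.056470546010455196 -0.0012545856915785567
tail [0.51423434 0.04457813]
```

Run:
```python
from fit import *
print("bottle cap", onz("side",(210,236),.13),onz("scene",(323,199),.13), "flask",onz("side",(285,165),.0),onz("scene",(176,148),.118))
p=np.array([.6398,.0109]);c,s=np.cos(-.262),np.sin(-.262)
for n,uv in(("side",(210,236)),("scene",(323,199))):
  d=onz(n,uv,.13)[:2]-p;print("bottle in shim ax",d@[c,s],d@[-s,c])
st=robot.sense();q=st["orientation"];Rm=R.from_quat(np.r_[q[1:],q[0]]).as_matrix();print(Rm.round(3))
tail=np.array([.5142,.0446]);g=np.r_[tail-.045*np.array([c,s]),.405];print(g,Rm.T@(g-st["tool_pos"]))
```

```text
bottle cap [0.65   0.1651 0.13  ] [0.6608 0.1624 0.13  ] flask [ 0.5716 -0.1652  0.    ] [ 0.5732 -0.1668  0.118 ]
bottle in shim ax -0.03008786266586075 0.15157968373169375
bottle in shim ax -0.01895709010796623 0.15176916266039833
[[-0.91   0.414 -0.   ]
 [ 0.414  0.91  -0.001]
 [ 0.    -0.001 -1.   ]]
[0.47073568 0.05625558 0.405     ] [-0.40524176 -0.37874042 -0.00047925]
```

Request:
carry_out:
  increments:
    - [-0.036,-0.034,0,-4]
    - [-0.072,-0.068,0,-9.5]
    - [-0.108,-0.102,0,-9.5]
    - [-0.144,-0.136,0,-9.5]
    - [-0.18,-0.17,0,-9.5]
    - [-0.216,-0.204,0,-9.5]
    - [-0.252,-0.238,0,-9.5]
    - [-0.288,-0.272,0,-9.5]
    - [-0.324,-0.306,0,-9.5]
    - [-0.36,-0.34,0,-9.5]
  hand: 0.015

```text
t: 1.15
tool_pos: [0.4458, 0.1083, 0.4046]
orientation: [0.0, 0.13, 0.992, -0.0]
contact_force: [0.8, 0.7, -0.4]
width: 0.0149
```

```bash
cat > st.py <<'E'
from fit import *
import sys
s=robot.sense();q=s["orientation"];Rm=R.from_quat(np.r_[q[1:],q[0]]).as_matrix()
print("t",s["t"],"pos",s["tool_pos"].round(4),"xdir",np.degrees(np.arctan2(Rm[1,0],Rm[0,0])).round(2),"zax",Rm[:,2].round(4),"w",round(s["width"],4),"F",s["contact_force"].round(2))
if len(sys.argv)>1:
  g=np.array(eval(sys.argv[1]));print("delta tool",(Rm.T@(g-s["tool_pos"])).round(4))
E
python3 st.py "[.4707,.0563,.405]"
```

```text
t 1.15 pos [0.4458 0.1083 0.4046] xdir 165.05 zax [-1.e-04 -8.e-04 -1.e+00] w 0.0149 F [ 0.83  0.67 -0.4 ]
delta tool [-0.0374 -0.0438 -0.0003]
```

Request:
carry_out:
  increments:
    - [-0.019,-0.022,0,0]
    - [-0.0374,-0.0438,0.03,0]
    - [-0.0374,-0.0438,0.07,0]
    - [-0.0374,-0.0438,0.1,0]
    - [-0.0374,-0.0438,0.12,0]
    - [-0.0374,-0.0438,0.12,0]
    - [-0.0374,-0.0438,0.12,0]

```text
t: 1.85
tool_pos: [0.4708, 0.0562, 0.2849]
orientation: [-0.0, 0.13, 0.992, -0.0]
contact_force: [0.3, 0.9, 0.5]
width: 0.0148
```

```bash
python3 st.py "[.4707,.0563,.285]"
python3 - <<'E'
from h import *
import pickle
i=robot.camera_info("wrist");a=robot.snapshot("wrist");pickle.dump(i,open("w1.pkl","wb"))
cv2.imwrite("pics/w1.png",a);b=robot.snapshot("scene");cv2.imwrite("pics/sc3.png",b)
cv2.imwrite("pics/w1b.png",cv2.resize(a,None,fx=1.5,fy=1.5,interpolation=cv2.INTER_CUBIC))
E
```

```text
t 1.85 pos [0.4708 0.0562 0.2849] xdir 165.05 zax [-8.e-04 -9.e-04 -1.e+00] w 0.0148 F [0.28 0.87 0.53]
delta tool [ 0.0001  0.     -0.0001]
```

View pics/w1b.png

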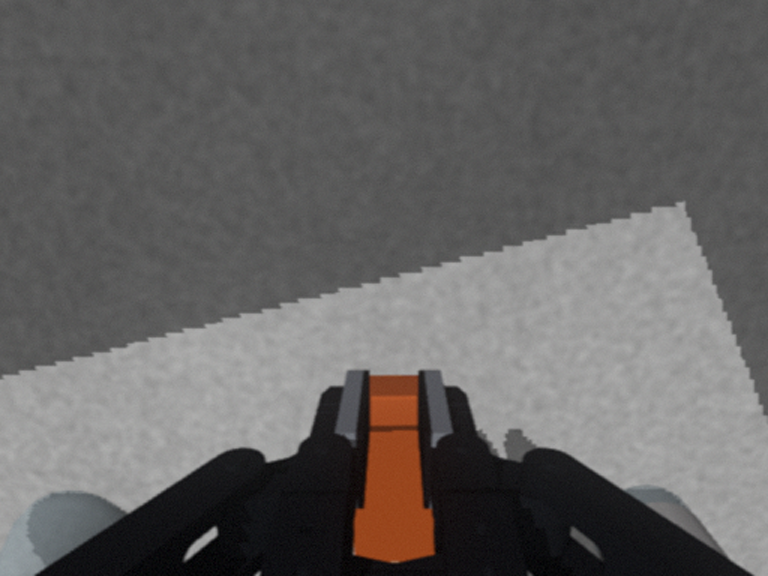

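Request:
carry_out:
  increments:
    - [0,0,0.03,0]
    - [0,0,0.06,0]
    - [0,0,0.085,0]
    - [0,0,0.102,0]
    - [0,0,0.102,0]
    - [0,0,0.102,0]

```text
t: 2.55
tool_pos: [0.472, 0.0564, 0.1849]
orientation: [0.001, 0.13, 0.992, -0.0]
contact_force: [-0.7, -0.1, 0.6]
width: 0.0151
```

```bash
python3 st.py
python3 - <<'E'
from h import *
print(robot.finger_overhang)
b=robot.snapshot("side");cv2.imwrite("pics/si3.png",b)
crop(b,200,140,160,120,"pics/si3c.png");
a=robot.snapshot("scene");crop(a,200,110,160,120,"pics/sc3c.png")
E
```

```text
t 2.55 pos [0.472  0.0564 0.1849] xdir 165.07 zax [ 3.e-03 -5.e-04 -1.e+00] w 0.0151 F [-0.72 -0.12  0.59]
0.1734
```

View pics/si3c.png

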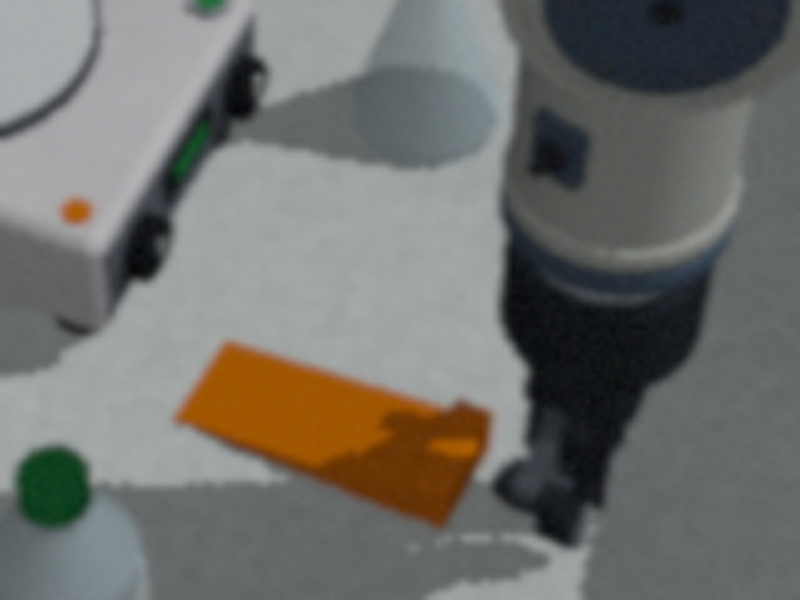

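View pics/sc3c.png

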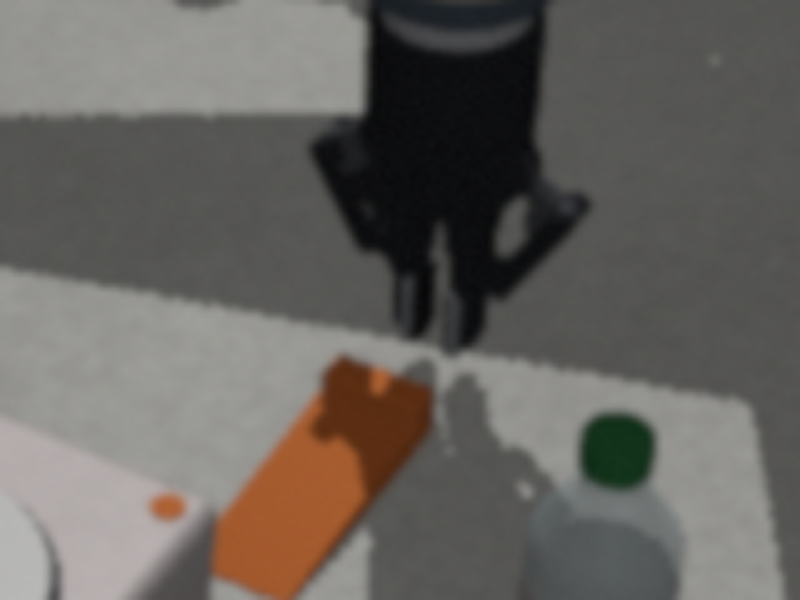

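Run:
```python
from h import *
P=np.array([.4721,.0564,.0115]);t=np.array([.5142,.0446,.0115])
for n,o in(("scene",(200,110)),("side",(200,140))):
  pr=proj(n,[P,t,[.5142,.0446,.026]]);print(n,((pr-o)*5).round(0).tolist())
  d=np.array([.2588,.9659,0]);print(((proj(n,[P+d*.0145,P-d*.0145])-o)*5).round(0).tolist())
```

```text
scene [[436.0, 336.0], [389.0, 387.0], [390.0, 362.0]]
[[464.0, 346.0], [409.0, 326.0]]
side [[564.0, 517.0], [468.0, 476.0], [470.0, 455.0]]
[[550.0, 542.0], [578.0, 491.0]]
```

Request:
carry_out:
  increments:
    - [-0.008,0,0.001,0]
    - [-0.016,0,0.002,0]
    - [-0.024,0,0.002,0]
    - [-0.028,0,0.002,0]
    - [-0.032,0,0.002,0]
    - [-0.036,0,0.002,0]
    - [-0.04,0,0.002,0]
    - [-0.044,0,0.002,0]

```text
t: 3.45
tool_pos: [0.5149, 0.045, 0.1834]
orientation: [0.002, 0.13, 0.992, 0.0]
contact_force: [-0.5, 0.4, -0.6]
width: 0.015
```

```bash
python3 st.py
python3 - <<'E'
from h import *
b=robot.snapshot("side")
crop(b,200,140,160,120,"pics/si4c.png");
E
```

```text
t 3.45 pos [0.5149 0.045  0.1834] xdir 165.07 zax [ 3.8e-03 -4.0e-04 -1.0e+00] w 0.015 F [-0.46  0.39 -0.64]
```

View pics/si4c.png

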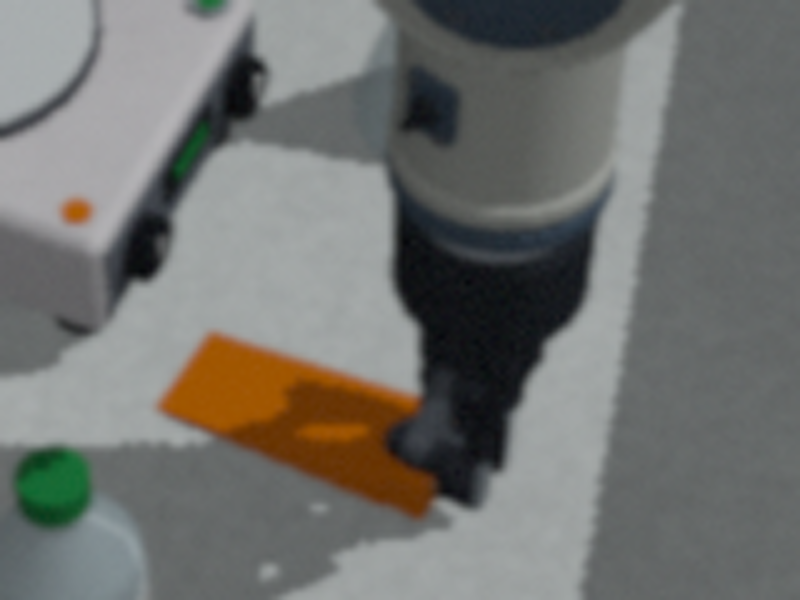

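Request:
carry_out:
  increments:
    - [-0.004,0,0,0]
    - [-0.008,0,0,0]
    - [-0.012,0,0,0]
    - [-0.016,0,0,0]
    - [-0.02,0,0,0]
    - [-0.024,0,0,0]
    - [-0.028,0,0,0]
    - [-0.03,0,0,0]
    - [-0.032,0,0,0]
    - [-0.032,0,0,0]

```text
t: 4.5
tool_pos: [0.5467, 0.0367, 0.1837]
orientation: [0.003, 0.13, 0.992, 0.0]
contact_force: [0.2, 0.1, -0.4]
width: 0.0149
```

```bash
python3 st.py
python3 - <<'E'
from h import *
b=robot.snapshot("side")
crop(b,140,120,160,120,"pics/si5c.png");
a=robot.snapshot("scene");crop(a,160,150,160,120,"pics/sc5c.png")
E
```

```text
t 4.5 pos [0.5467 0.0367 0.1837] xdir 165.07 zax [ 5.2e-03 -3.0e-04 -1.0e+00] w 0.0149 F [ 0.16  0.13 -0.41]
```

View pics/si5c.png

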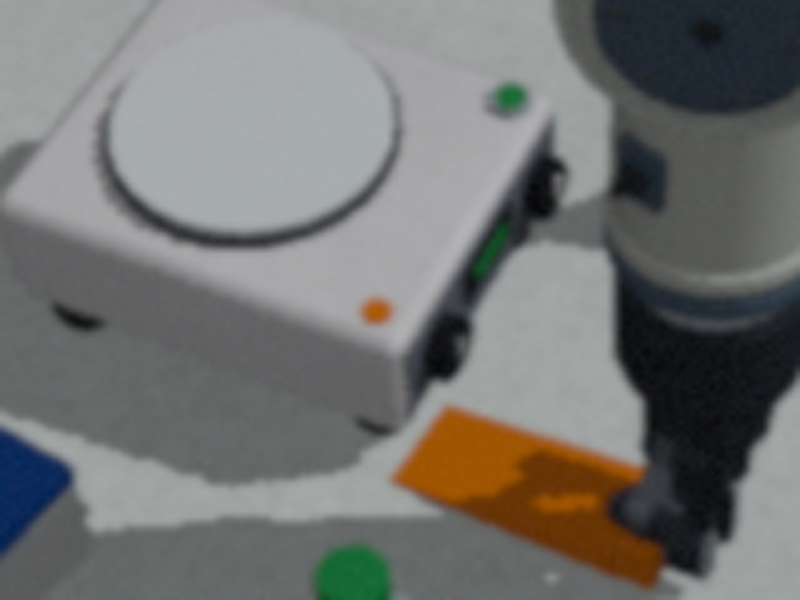

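View pics/sc5c.png

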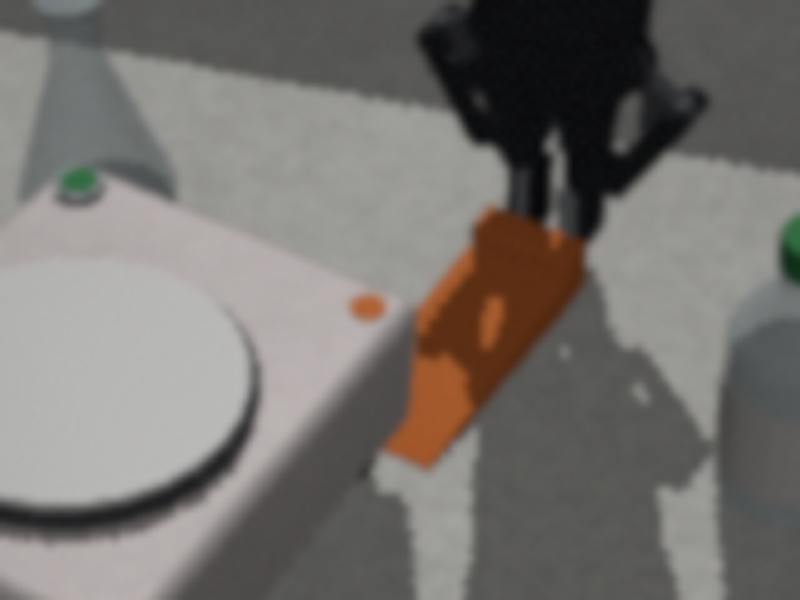

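Run:
```python
from fit import *
inf={n:robot.camera_info(n) for n in("scene","side")}
T=.0015
obs=[("side",(0,-.025,T),(140+448/5,120+408/5)),("side",(0,.025,T),(140+396/5,120+482/5)),("side",(-.13,.025,0),(140+655/5,120+586/5)),
("scene",(0,.025,T),(160+430/5,150+467/5)),("scene",(-.13,-.025,.026),(160+490/5,150+207/5)),("scene",(-.13,.025,.026),(160+587/5,150+240/5)),("scene",(-.13,.025,.0),(160+580/5,150+283/5))]
p,r=fit(obs,inf,[.68,.0,-.26],planar);print("shim",p,np.degrees(p[2]));print(r.round(1))
ps,_=fit(obs[:3],inf,[.68,.0,-.26],planar);print(ps,_.round(1))
f=np.array([.694,-.005]);c,s=np.cos(p[2]),np.sin(p[2])
print(c*(f-p[:2])[0]+s*(f-p[:2])[1], -s*(f-p[:2])[0]+c*(f-p[:2])[1])
# ball outline in both
v=np.random.randn(4000,3);v/=np.linalg.norm(v,axis=1)[:,None]
for n,o in(("side",(140,120)),("scene",(160,150))):
  u=(proj(n,np.r_[f,.016]+.016*v)-o)*5;print(n,u.min(0),u.max(0))
  print("thin mid dir",((proj(n,[planar(p,np.array([x,y,.0])) for x in(0,.04) for y in(-.025,.025)])-o)*5).round())
```

```text
shim [ 0.68146416 -0.00079598 -0.24804913] -14.212168079723874
[[-1.2 -1. ]
 [-2.  -0.3]
 [-0.7  1.2]
 [-0.1 -1.1]
 [-0.5 -2.3]
 [-0.  -1.4]
 [ 1.  -1.1]]
[ 0.67892107 -0.00094159 -0.23436683] [[-0.2 -0.9]
 [-0.7 -0.1]
 [ 1.1  0.8]]
0.013184298491300915 -0.000997633963253182
side [351.67337274 372.52218244] [424.00227695 444.64850468]
thin mid dir [[442. 405.]
 [386. 483.]
 [366. 375.]
 [309. 451.]]
scene [316.1575154  392.87358536] [396.35942979 473.31593703]
thin mid dir [[327. 418.]
 [430. 464.]
 [271. 480.]
 [376. 529.]]
```

Run:
```python
from fit import *
f=np.array([.694,-.005])
v=np.random.randn(4000,3);v/=np.linalg.norm(v,axis=1)[:,None]
for n,fn,x,y in(("side","side0.png",190,180),("scene","scene0.png",205,200)):
  a=cv2.imread("pics/"+fn)
  crop(a,x,y,60,45,"pics/z_"+n+".png",12)
  u=((proj(n,np.r_[f,.016]+.016*v)-(x,y))*12);print(n,u.min(0),u.max(0))
```

```text
side [244.08568247 174.0585988 ] [417.62006422 347.18152399]
scene [218.72006345 342.90216585] [411.16444964 536.00978529]
```

View pics/z_side.png

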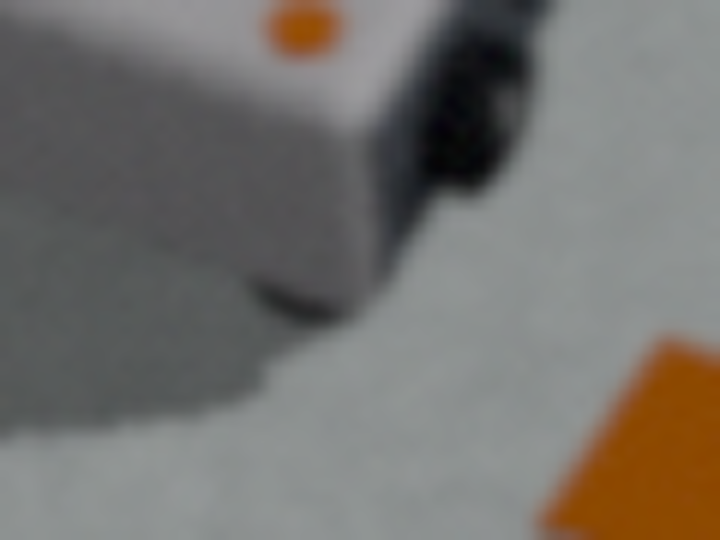

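View pics/z_scene.png

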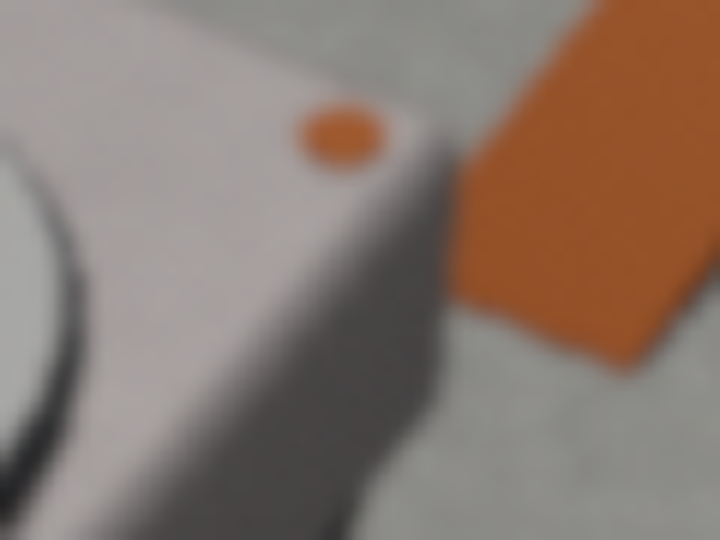

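Request:
carry_out:
  increments:
    - [-0.003,0,0,0]
    - [-0.006,0,0,0]
    - [-0.009,0,0,0]
    - [-0.012,0,0,0]
    - [-0.015,0,0,0]
    - [-0.018,0,0,0]
    - [-0.02,0,0,0]

```text
t: 5.3
tool_pos: [0.5644, 0.0317, 0.1834]
orientation: [0.0, 0.13, 0.992, -0.0]
contact_force: [-7.1, 2.8, 4.4]
width: 0.0154
```

Request:
carry_out:
  increments:
    - [-0.003,0,0,0]
    - [-0.006,0,0,0]
    - [-0.009,0,0,0]
    - [-0.012,0,0,0]
    - [-0.015,0,0,0]

```text
t: 5.8
tool_pos: [0.5777, 0.0279, 0.183]
orientation: [-0.002, 0.13, 0.991, -0.0]
contact_force: [-6.8, 1.3, 4.1]
width: 0.0152
```

```bash
python3 st.py
python3 - <<'E'
from h import *
b=robot.snapshot("side");cv2.imwrite("pics/side6.png",b)
crop(b,140,120,160,120,"pics/si6c.png");
a=robot.snapshot("scene");crop(a,160,150,160,120,"pics/sc6c.png");cv2.imwrite("pics/scene6.png",a)
E
```

```text
t 5.8 pos [0.5777 0.0279 0.183 ] xdir 165.05 zax [-0.0039 -0.     -1.    ] w 0.0152 F [-6.77  1.33  4.11]
```

View pics/si6c.png

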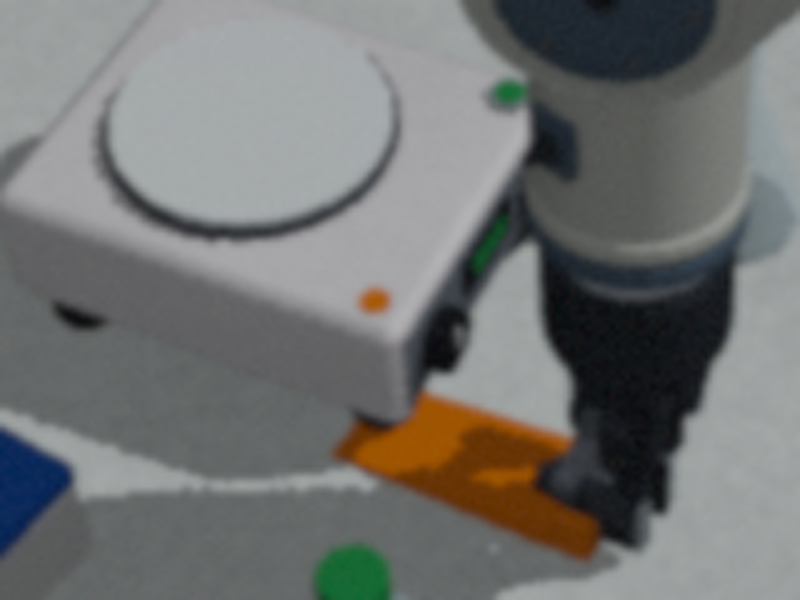

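View pics/sc6c.png

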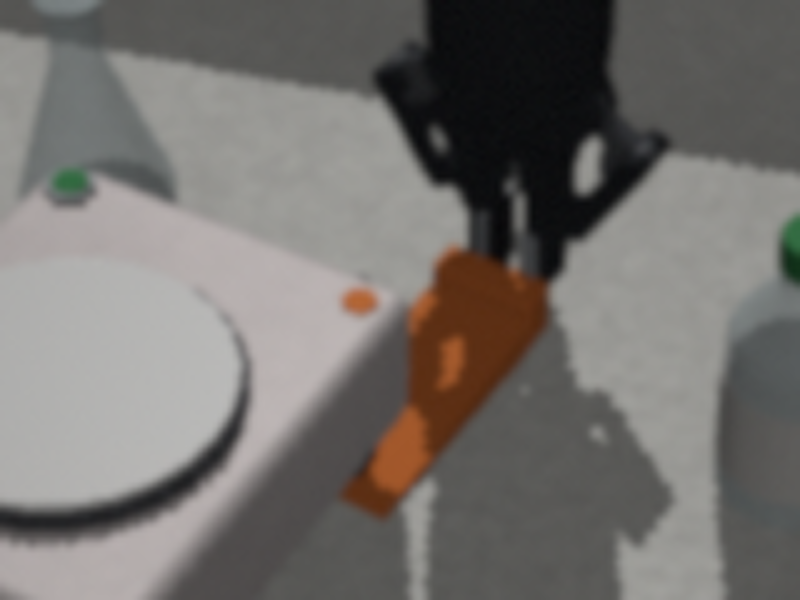

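```bash
cat > lv.py <<'E'
from fit import *
import sys
# centroid of orange dot by colour near expected px; lean estimate by image shift from start
q=np.array([.7584,-.0781,-.1965])
def dot(a,uv,n):
    h=cv2.cvtColor(a,cv2.COLOR_BGR2HSV).astype(int);m=((h[...,0]<15)&(h[...,1]>110)).astype(np.uint8)
    k,l,s,c=cv2.connectedComponentsWithStats(m)
    best=min(range(1,k),key=lambda i:np.hypot(*(c[i]-uv))+ (100 if s[i,4]<6 else 0))
    ys,xs=np.where(l==best)
    y0,y1,x0,x1=ys.min()-3,ys.max()+4,xs.min()-3,xs.max()+4
    p=a[y0:y1,x0:x1].astype(float);w=p[...,2]-p[...,0];b=np.median(np.r_[w[0],w[-1],w[:,0],w[:,-1]]);w=np.clip(w-b-8,0,None)
    Y,X=np.mgrid[y0:y1,x0:x1];return np.array([(X*w).sum(),(Y*w).sum()])/w.sum(),s[best,4]
def run(fs,fc):
    out={}
    for n,f0,f,uv in(("side","pics/side0.png",fs,(215,181)),("scene","pics/scene0.png",fc,(232.5,210.5))):
        d0,_=dot(cv2.imread(f0),uv,n);d,ar=dot(cv2.imread(f),uv,n)
        P=np.array([-.078,.06,.097])
        a=proj(n,leaning(.084)(q,P))[0];b=proj(n,leaning(0.)(q,P))[0]
        e=b-a;sh=d-d0;print(n,"shift",sh.round(2),"full",e.round(2),"frac",round(float(sh@e/(e@e)),3),"area",ar)
run(*sys.argv[1:])
E
python3 lv.py pics/side6.png pics/scene6.png
```

```text
side shift [-0.39 -2.06] full [-0.78 -4.66] frac 0.444 area 14
scene shift [-1.65 -1.12] full [-3.22 -2.87] frac 0.458 area 20
```

Request:
carry_out:
  increments:
    - [-0.003,0,0,0]
    - [-0.006,0,0,0]
    - [-0.009,0,0,0]
    - [-0.012,0,0,0]
    - [-0.015,0,0,0]
    - [-0.018,0,0,0]
    - [-0.021,0,0,0]
    - [-0.024,0,0,0]

```text
t: 6.7
tool_pos: [0.6008, 0.0217, 0.1826]
orientation: [-0.002, 0.13, 0.991, -0.0]
contact_force: [-4.6, 2.3, 2.7]
width: 0.0149
```

```bash
python3 st.py
python3 - <<'E'
from h import *
b=robot.snapshot("side");cv2.imwrite("pics/side7.png",b)
crop(b,140,120,160,120,"pics/si7c.png");
a=robot.snapshot("scene");crop(a,160,150,160,120,"pics/sc7c.png");cv2.imwrite("pics/scene7.png",a)
E
python3 lv.py pics/side7.png pics/scene7.png
```

```text
t 6.7 pos [0.6008 0.0217 0.1826] xdir 165.05 zax [-0.0048  0.     -1.    ] w 0.0149 F [-4.58  2.25  2.7 ]
side shift [-0.73 -4.07] full [-0.78 -4.66] frac 0.875 area 14
scene shift [-3.29 -2.24] full [-3.22 -2.87] frac 0.914 area 20
```

View pics/si7c.png

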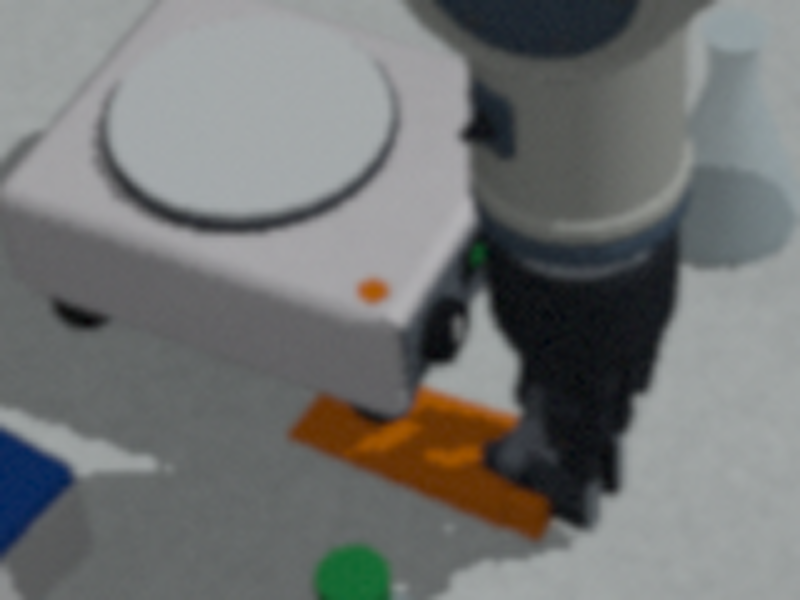

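Request:
carry_out:
  increments:
    - [-0.001,0,0,0]
    - [-0.002,0,0,0]
    - [-0.003,0,0,0]

```text
t: 7.1
tool_pos: [0.6037, 0.0208, 0.1825]
orientation: [-0.002, 0.13, 0.991, -0.0]
contact_force: [-5.2, 1.2, 1.8]
width: 0.015
```

Request:
carry_out:
  increments:
    - [-0.001,0,0,0]
    - [-0.002,0,0,0]

```text
t: 7.3
tool_pos: [0.605, 0.0205, 0.1825]
orientation: [-0.003, 0.13, 0.991, -0.0]
contact_force: [-4.2, 2.0, 3.8]
width: 0.0152
```

Request:
carry_out:
  increments:
    - [-0.001,0,0,0]
    - [-0.002,0,0,0]

```text
t: 7.5
tool_pos: [0.6062, 0.0201, 0.1825]
orientation: [-0.004, 0.13, 0.991, -0.0]
contact_force: [-5.6, 2.5, 5.0]
width: 0.0154
```

```bash
python3 st.py
python3 - <<'E'
from h import *
b=robot.snapshot("side");cv2.imwrite("pics/side8.png",b)
a=robot.snapshot("scene");cv2.imwrite("pics/scene8.png",a)
E
python3 lv.py pics/side8.png pics/scene8.png
```

```text
t 7.5 pos [0.6062 0.0201 0.1825] xdir 165.04 zax [-8.6e-03  4.0e-04 -1.0e+00] w 0.0154 F [-5.61  2.51  5.  ]
side shift [-0.81 -4.52] full [-0.78 -4.66] frac 0.971 area 12
scene shift [-3.5  -2.45] full [-3.22 -2.87] frac 0.983 area 20
```

Request:
carry_out:
  increments:
    - [-0.001,0,0,0]
    - [-0.002,0,0,0]

```text
t: 7.8
tool_pos: [0.6077, 0.0197, 0.1825]
orientation: [-0.005, 0.13, 0.991, -0.0]
contact_force: [-7.1, 2.2, 4.7]
width: 0.0153
```

```bash
python3 st.py
python3 - <<'E'
from h import *
b=robot.snapshot("side");cv2.imwrite("pics/side9.png",b)
a=robot.snapshot("scene");cv2.imwrite("pics/scene9.png",a)
crop(b,125,100,130,97,"pics/si9c.png",6);crop(a,100,160,160,120,"pics/sc9c.png")
crop(cv2.imread("pics/side0.png"),125,100,130,97,"pics/si0c.png",6);crop(cv2.imread("pics/scene0.png"),100,160,160,120,"pics/sc0c.png")
E
python3 lv.py pics/side9.png pics/scene9.png
```

```text
t 7.8 pos [0.6077 0.0197 0.1825] xdir 165.04 zax [-9.9e-03  5.0e-04 -1.0e+00] w 0.0153 F [-7.12  2.24  4.74]
side shift [-0.78 -4.58] full [-0.78 -4.66] frac 0.983 area 13
scene shift [-3.68 -2.54] full [-3.22 -2.87] frac 1.029 area 20
```

View pics/si9c.png

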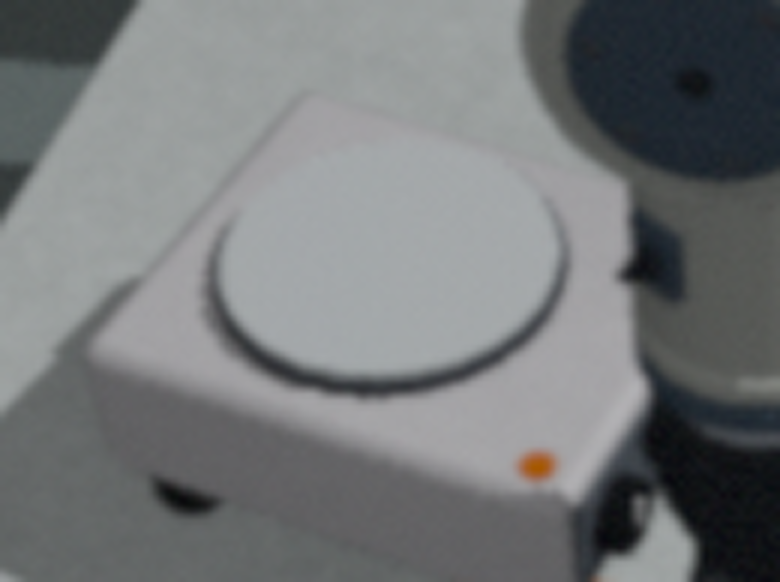

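View pics/sc9c.png

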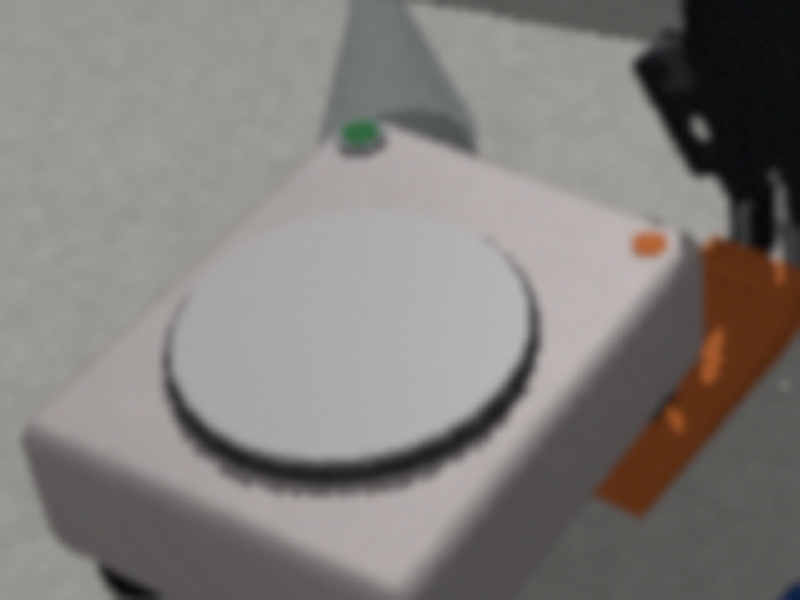

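View pics/sc0c.png

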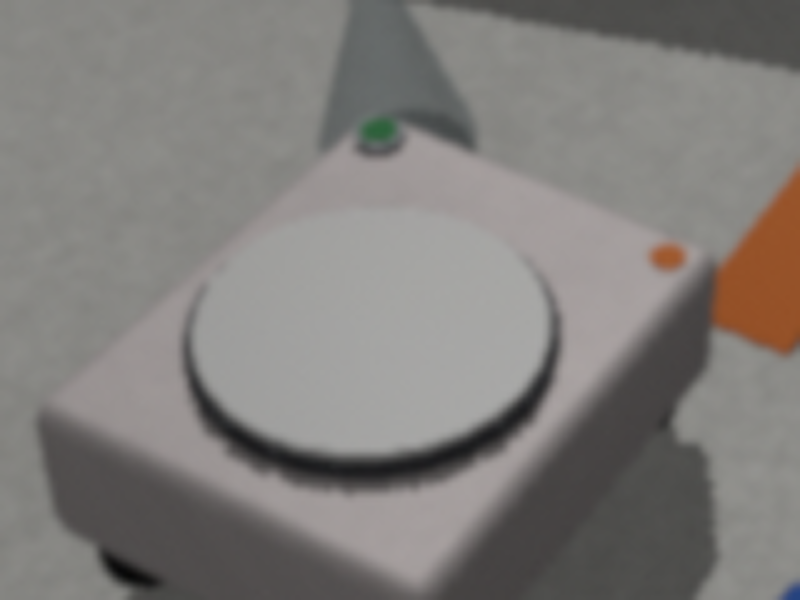

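```bash
cat > trk.py <<'E'
from fit import *
import sys
q=np.array([.7584,-.0781,-.1965]);L0=.084
def local(n,uv,h):
    # intersect ray with leaned plane local z=h : solve numerically
    p,d=ray(n,uv);m=leaning(L0)
    o=m(q,np.array([0,0,h]));nz=m(q,np.array([0,0,h+1.]))-o
    P=p+d*((o-p)@nz)/(d@nz)
    ex=m(q,np.array([1,0,h]))-o;ey=m(q,np.array([0,1,h]))-o
    return np.array([(P-o)@ex,(P-o)@ey,h])
obs=[]
for n,f0,f1 in(("side","pics/side0.png",sys.argv[1]),("scene","pics/scene0.png",sys.argv[2])):
    a=cv2.cvtColor(cv2.imread(f0),cv2.COLOR_BGR2GRAY);b=cv2.cvtColor(cv2.imread(f1),cv2.COLOR_BGR2GRAY)
    poly=proj(n,[leaning(L0)(q,np.array([sx*.103,sy*.085,.097])) for sx,sy in((1,1),(1,-1),(-1,-1),(-1,1))])
    mk=np.zeros_like(a);cv2.fillPoly(mk,[poly.astype(np.int32)],255)
    pt=cv2.goodFeaturesToTrack(a,60,.005,5,mask=mk,blockSize=5)
    kw=dict(winSize=(13,13),maxLevel=2,criteria=(3,50,.003))
    nx,s,e=cv2.calcOpticalFlowPyrLK(a,b,pt,None,**kw);bk,s2,_=cv2.calcOpticalFlowPyrLK(b,a,nx,None,**kw)
    for u,v,w,k,k2 in zip(pt[:,0],nx[:,0],bk[:,0],s[:,0],s2[:,0]):
        if k and k2 and np.hypot(*(u-w))<.15 and np.hypot(*(u-v))<9:
            l=local(n,u,.097)
            if np.hypot(l[0]-.0,l[1])<.076:l=local(n,u,.107)
            obs.append((n,l,u,v))
inf={n:robot.camera_info(n) for n in("scene","side")}
from scipy.spatial.transform import Rotation as R
def mov(x,l):
    # x: lean along diag, second tilt (about other horizontal axis), dx,dy,yaw
    ax=np.array([.156,.12,0])/.1968;ay=np.array([-.12,.156,0])/.1968
    pv=np.array([0,0,.016])
    # start lean applied then undone
    P=R.from_rotvec(-ax*x[0]+ay*x[1]).as_matrix()@(l-pv)+pv
    return planar(q+np.array([x[2],x[3],x[4]]),P)
def pr(x):return np.array([proj(n,mov(x,l),inf[n])[0] for n,l,_,_ in obs])
s0=np.sign((mov([.084,0,0,0,0],np.array([-.078,.06,.016]))[2]-.016));sg=-s0
base=pr([sg*L0,0,0,0,0]);D=np.array([v-u for _,_,u,v in obs])
sc={}
for lab,free in(("all",5),):
    s=least_squares(lambda x:((pr([sg*x[0],*x[1:]])-base-D)/.15).ravel(),[.02,0,0,0,0],loss='soft_l1',x_scale=[.01,.01,.002,.002,.01])
    r=(pr([sg*s.x[0],*s.x[1:]])-base-D);C=np.linalg.inv(s.jac.T@s.jac)
    print("n",len(obs),"lean FL %.4f other tilt %.4f dx %.4f dy %.4f yaw %.4f"%tuple(s.x),"sd",np.sqrt(np.diag(C)).round(4),"rms",np.sqrt(np.median(r**2)).round(3))
E
for k in 6 7 8 9; do python3 trk.py pics/side$k.png pics/scene$k.png; done
```

```text
n 15 lean FL 0.0531 other tilt 0.0236 dx -0.0020 dy -0.0008 yaw -0.0069 sd [0.0051 0.0032 0.0005 0.0005 0.003 ] rms 0.292
n 11 lean FL 0.0301 other tilt 0.0201 dx -0.0006 dy -0.0023 yaw 0.0050 sd [0.0043 0.0024 0.0003 0.0004 0.0023] rms 0.276
n 14 lean FL 0.0202 other tilt 0.0180 dx -0.0006 dy -0.0024 yaw 0.0014 sd [0.0037 0.0031 0.0003 0.0004 0.0019] rms 0.154
n 15 lean FL 0.0173 other tilt 0.0204 dx -0.0011 dy -0.0023 yaw 0.0011 sd [0.0035 0.0026 0.0003 0.0003 0.0017] rms 0.128
```

```bash
cat > trk2.py <<'E'
import re
src=open('trk.py').read().split("sc={}")[0]
src=src.replace('goodFeaturesToTrack(a,60,.005,5','goodFeaturesToTrack(a,60,.02,5')
exec(src)
for n,l,u,v in obs:print(n,u,(v-u).round(2),l.round(3))
for fix in (True,False):
    f=lambda x:[sg*x[0],0 if fix else x[1],*x[2:]]
    s=least_squares(lambda x:((pr(f(x))-base-D)/.15).ravel(),[.02,0,0,0,0],loss='soft_l1',x_scale=[.01,.01,.002,.002,.01])
    print(fix,s.x.round(4));print((pr(f(s.x))-base-D).round(1).tolist())
E
python3 trk2.py pics/side9.png pics/scene9.png
```

```text
side [217. 182.] [-0.56 -4.63] [-0.081  0.059  0.097]
side [162. 158.] [-0.22 -2.73] [0.058 0.051 0.097]
side [181. 168.] [-2.92 -4.01] [0.001 0.064 0.107]
side [208. 164.] [-0.63 -3.52] [-0.046  0.031  0.107]
side [202. 165.] [-0.12 -3.74] [-0.035  0.039  0.107]
scene [182. 187.] [-3.75 -0.59] [-0.08  -0.059  0.097]
scene [209. 234.] [-4.48 -0.54] [0.01  0.062 0.107]
scene [139. 237.] [-3.7  3. ] [ 0.072 -0.041  0.097]
scene [183. 276.] [-4.05  1.59] [0.102 0.072 0.097]
scene [151. 253.] [-3.27  2.09] [ 0.09  -0.001  0.097]
scene [141. 245.] [-3.59  2.45] [ 0.085 -0.026  0.097]
scene [188. 255.] [-7.09  0.89] [0.061 0.053 0.097]
scene [184. 249.] [-7.38  1.18] [0.061 0.045 0.107]
True [ 0.014   0.0091  0.0008 -0.0011  0.0029]
[[-0.2, 0.0], [-0.2, 0.4], [2.2, 0.3], [-0.1, -0.3], [-0.6, -0.0], [0.0, 0.9], [0.0, -0.2], [-0.0, -0.3], [-0.2, -0.9], [-0.7, 0.1], [-0.2, 0.2], [3.0, -0.5], [2.8, -0.6]]
False [ 0.0165  0.0186 -0.0009 -0.0022  0.0005]
[[-0.1, -0.1], [0.1, 0.8], [2.3, 0.6], [-0.1, -0.3], [-0.6, -0.0], [0.0, 0.0], [0.0, 0.1], [-0.0, -0.4], [-0.2, -0.2], [-0.6, 0.3], [-0.2, 0.2], [2.9, -0.1], [2.8, -0.1]]
```

```bash
cat > lv2.py <<'E'
import sys
sys.argv=[sys.argv[0]]+sys.argv[1:]
src=open('lv.py').read().replace("run(*sys.argv[1:])","")
exec(src)
inf={n:robot.camera_info(n) for n in("scene","side")}
def est(fs,fc):
    D={}
    for n,f0,f,uv in(("side","pics/side0.png",fs,(215,181)),("scene","pics/scene0.png",fc,(232.5,210.5))):
        D[n]=dot(cv2.imread(f),uv,n)[0]-dot(cv2.imread(f0),uv,n)[0]
    P=np.array([-.078,.06,.097])
    for yaw in(-.1965,-.23,-.26):
        qq=np.array([q[0],q[1],yaw]);W0=leaning(.084)(qq,P)
        # 3D shift of dot
        s=least_squares(lambda w:np.r_[tuple(proj(n,W0+w,inf[n])[0]-proj(n,W0,inf[n])[0]-D[n] for n in D)],np.zeros(3),x_scale=.001)
        ex=leaning(0.)(qq,P)-W0
        print(yaw,"dot shift mm",(s.x*1e3).round(2),"expected",(ex*1e3).round(2),"resid px",s.fun.round(2))
est(*sys.argv[1:])
E
for k in 6 7 8 9; do python3 lv2.py pics/side$k.png pics/scene$k.png; done
```

```text
-0.1965 dot shift mm [ 1.33 -2.65  3.31] expected [ 2.57 -5.19  8.24] resid px [ 0.01 -0.03  0.02  0.02]
-0.23 dot shift mm [ 1.33 -2.65  3.31] expected [ 2.39 -5.27  8.24] resid px [ 0.01 -0.03  0.02  0.02]
-0.26 dot shift mm [ 1.33 -2.65  3.31] expected [ 2.23 -5.34  8.24] resid px [ 0.01 -0.03  0.02  0.02]
-0.1965 dot shift mm [ 2.57 -5.31  6.5 ] expected [ 2.57 -5.19  8.24] resid px [ 0.03 -0.06  0.04  0.05]
-0.23 dot shift mm [ 2.56 -5.3   6.5 ] expected [ 2.39 -5.27  8.24] resid px [ 0.03 -0.06  0.04  0.05]
-0.26 dot shift mm [ 2.56 -5.29  6.49] expected [ 2.23 -5.34  8.24] resid px [ 0.03 -0.06  0.04  0.05]
-0.1965 dot shift mm [ 2.84 -5.67  7.27] expected [ 2.57 -5.19  8.24] resid px [ 0.   -0.01  0.01  0.01]
-0.23 dot shift mm [ 2.83 -5.66  7.27] expected [ 2.39 -5.27  8.24] resid px [ 0.   -0.01  0.01  0.01]
-0.26 dot shift mm [ 2.82 -5.65  7.27] expected [ 2.23 -5.34  8.24] resid px [ 0.   -0.01  0.01  0.01]
-0.1965 dot shift mm [ 2.81 -5.97  7.31] expected [ 2.57 -5.19  8.24] resid px [ 0.03 -0.06  0.04  0.04]
-0.23 dot shift mm [ 2.8  -5.96  7.3 ] expected [ 2.39 -5.27  8.24] resid px [ 0.03 -0.06  0.04  0.04]
-0.26 dot shift mm [ 2.79 -5.95  7.3 ] expected [ 2.23 -5.34  8.24] resid px [ 0.03 -0.06  0.04  0.04]
```

Request:
carry_out:
  increments:
    - [-0.001,0,0,0]
    - [-0.002,0,0,0]
    - [-0.003,0,0,0]

```text
t: 8.2
tool_pos: [0.6102, 0.019, 0.1825]
orientation: [-0.006, 0.13, 0.991, -0.0]
contact_force: [-6.0, 2.3, 3.8]
width: 0.0152
```

```bash
cat > snap.sh <<'E'
python3 st.py
python3 - <<'E'
from h import *
b=robot.snapshot("side");cv2.imwrite("pics/side$1.png",b)
a=robot.snapshot("scene");cv2.imwrite("pics/scene$1.png",a)
E
python3 lv2.py pics/side$1.png pics/scene$1.png | head -1
E
bash snap.sh 10
```

```text
t 8.2 pos [0.6102 0.019  0.1825] xdir 165.04 zax [-1.110e-02  6.000e-04 -9.999e-01] w 0.0152 F [-6.    2.3   3.83]
-0.1965 dot shift mm [ 2.99 -6.25  7.7 ] expected [ 2.57 -5.19  8.24] resid px [ 0.01 -0.02  0.01  0.01]
```

Request:
carry_out:
  increments:
    - [-0.001,0,0,0]
    - [-0.002,0,0,0]

```text
t: 8.5
tool_pos: [0.6117, 0.0186, 0.1825]
orientation: [-0.006, 0.13, 0.991, -0.0]
contact_force: [-6.4, 1.8, 5.7]
width: 0.015
```

```bash
bash snap.sh 11
```

```text
t 8.5 pos [0.6117 0.0186 0.1825] xdir 165.04 zax [-1.240e-02  7.000e-04 -9.999e-01] w 0.015 F [-6.42  1.77  5.66]
-0.1965 dot shift mm [ 3.09 -6.29  7.78] expected [ 2.57 -5.19  8.24] resid px [ 0.01 -0.02  0.01  0.02]
```

Request:
carry_out:
  increments:
    - [-0.001,0,0,0]
    - [-0.002,0,0,0]

```text
t: 8.8
tool_pos: [0.6133, 0.0182, 0.1825]
orientation: [-0.007, 0.13, 0.991, -0.0]
contact_force: [-5.5, 1.2, 4.2]
width: 0.0151
```

```bash
bash snap.sh 12
```

```text
t 8.8 pos [0.6133 0.0182 0.1825] xdir 165.04 zax [-1.360e-02  8.000e-04 -9.999e-01] w 0.0151 F [-5.46  1.16  4.15]
-0.1965 dot shift mm [ 3.27 -6.32  8.13] expected [ 2.57 -5.19  8.24] resid px [ 0.02 -0.04  0.03  0.03]
```

Request:
carry_out:
  increments:
    - [-0.001,0,0,0]
    - [-0.002,0,0,0]

```text
t: 9.1
tool_pos: [0.6147, 0.0178, 0.1825]
orientation: [-0.008, 0.13, 0.991, -0.0]
contact_force: [-6.8, 2.1, 6.1]
width: 0.0148
```

```bash
bash snap.sh 13
```

```text
t 9.1 pos [0.6147 0.0178 0.1825] xdir 165.03 zax [-0.015   0.001  -0.9999] w 0.0148 F [-6.76  2.13  6.12]
-0.1965 dot shift mm [ 3.3  -6.46  8.25] expected [ 2.57 -5.19  8.24] resid px [ 0.03 -0.07  0.04  0.05]
```

Request:
carry_out:
  increments:
    - [-0.001,0,0,0]
    - [-0.002,0,0,0]

```text
t: 9.4
tool_pos: [0.6158, 0.0174, 0.1825]
orientation: [-0.009, 0.13, 0.991, -0.001]
contact_force: [-8.1, 2.4, 6.4]
width: 0.0152
```

```bash
bash snap.sh 14
python3 - <<'E'
from h import *
for n,x,y in(("scene",95,170),("side",130,105)):
  a=cv2.imread(f"pics/{n}14.png");crop(a,x,y,150,112,f"pics/{n}14c.png")
E
```

```text
t 9.4 pos [0.6158 0.0174 0.1825] xdir 165.03 zax [-0.0175  0.0013 -0.9998] w 0.0152 F [-8.07  2.39  6.39]
-0.1965 dot shift mm [ 3.29 -6.38  8.42] expected [ 2.57 -5.19  8.24] resid px [ 0.03 -0.06  0.04  0.04]
```

View pics/scene14c.png

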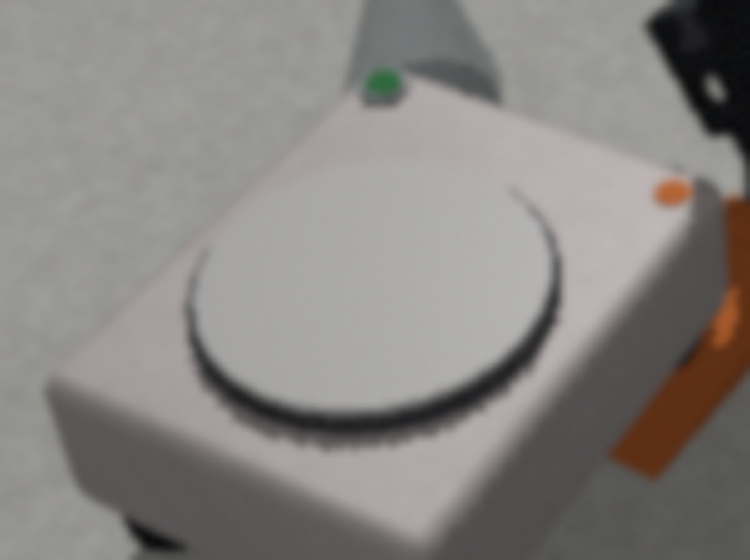

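View pics/side14c.png

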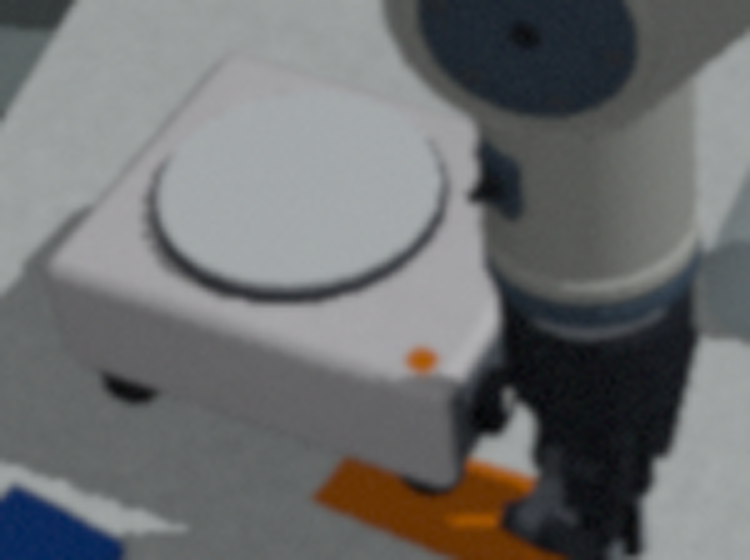

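Request:
carry_out:
  increments:
    - [-0.001,0,0,0]
    - [-0.002,0,0,0]

```text
t: 9.7
tool_pos: [0.6168, 0.0172, 0.1824]
orientation: [-0.01, 0.13, 0.991, -0.001]
contact_force: [-10.0, 3.1, 8.9]
width: 0.0149
```

```bash
bash snap.sh 15
```

```text
t 9.7 pos [0.6168 0.0172 0.1824] xdir 165.02 zax [-0.0205  0.0016 -0.9998] w 0.0149 F [-10.     3.15   8.93]
-0.1965 dot shift mm [ 3.35 -6.59  8.43] expected [ 2.57 -5.19  8.24] resid px [ 0.03 -0.07  0.05  0.05]
```

Request:
carry_out:
  increments:
    - [0.003,0,0,0]
    - [0.01,0,0,0]
    - [0.02,0,0,0]
    - [0.035,0,-0.01,0]
    - [0.05,0,-0.03,0]
    - [0.06,0,-0.06,0]
    - [0.06,0,-0.1,0]
    - [0.06,0,-0.14,0]
    - [0.06,0,-0.16,0]
    - [0.06,0,-0.16,0]

```text
t: 10.8
tool_pos: [0.5628, 0.0326, 0.347]
orientation: [-0.007, 0.13, 0.991, 0.0]
contact_force: [-0.1, 0.0, 0.5]
width: 0.015
```

Request:
carry_out:
  increments:
    - [0.03,0.03,-0.03,0]
    - [0.06,0.07,-0.05,0]
    - [0.09,0.11,-0.05,0]
    - [0.1,0.15,-0.05,0]
    - [0.1,0.19,-0.05,0]
    - [0.1,0.22,-0.05,0]
    - [0.1,0.22,-0.05,0]

```text
t: 11.5
tool_pos: [0.5235, 0.2739, 0.3964]
orientation: [-0.007, 0.129, 0.992, 0.0]
contact_force: [0.2, -0.9, -0.7]
width: 0.0149
```

```bash
bash snap.sh 16
python3 - <<'E'
from h import *
for n,x,y in(("scene",95,160),("side",130,105)):
  a=cv2.imread(f"pics/{n}16.png");crop(a,x,y,160,120,f"pics/{n}16c.png")
E
```

```text
t 11.5 pos [0.5235 0.2739 0.3964] xdir 165.2 zax [-0.0142  0.0023 -0.9999] w 0.0149 F [ 0.22 -0.91 -0.73]
-0.1965 dot shift mm [ 3.34 -6.7   8.47] expected [ 2.57 -5.19  8.24] resid px [ 0.02 -0.03  0.02  0.02]
```

View pics/scene16c.png

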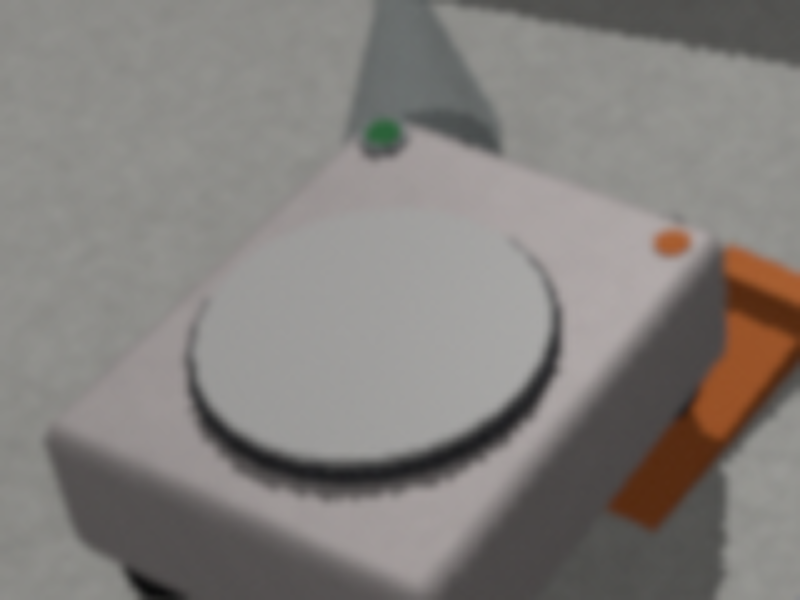

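View pics/side16c.png

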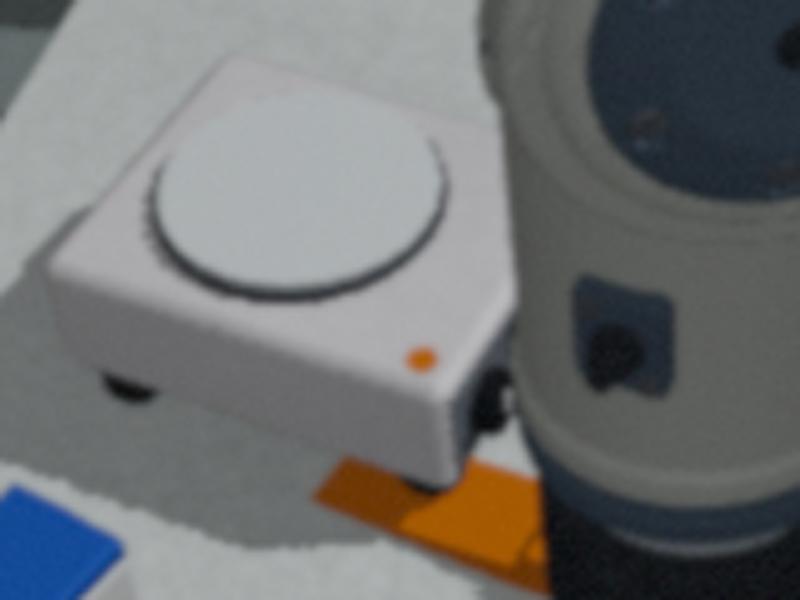

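Run:
```python
from fit import *
q=np.array([.7584,-.0781,-.1965])
A=cv2.imread("pics/scene0.png");B=cv2.imread("pics/scene16.png")
A2=cv2.imread("pics/side0.png");B2=cv2.imread("pics/side16.png")
def tm(a,b,x,y,w=9):
    g=lambda i:cv2.cvtColor(i,cv2.COLOR_BGR2GRAY).astype(np.float32)
    p=cv2.getRectSubPix(g(a),(2*w+1,2*w+1),(x,y));W=np.eye(2,3,dtype=np.float32);W[:,2]=(x-w,y-w)
    cc,W=cv2.findTransformECC(p,g(b),W,cv2.MOTION_TRANSLATION,(3,200,1e-5),None,3);return W[:,2]-(x-w,y-w),cc
for n,a,b,uv,L in(("scene",A,B,(108,243),(.1,-.082,.097)),("scene",A,B,(176,187),(-.078,-.06,.1)),("scene",A,B,(184,278),(.1,.082,.097)),("scene",A,B,(233.6,211.4),(-.078,.06,.097)),
 ("side",A2,B2,(176,114.6),(.1,-.082,.097)),("side",A2,B2,(142,162),(.1,.082,.097)),("side",A2,B2,(215,181.5),(-.078,.06,.097))):
    try:s,cc=tm(a,b,*uv)
    except Exception as e:print(n,L,"fail");continue
    P=np.array(L);f=lambda l:proj(n,leaning(l)(q,P))[0]
    print(n,L,"meas",s.round(2),"cc",round(cc,3),"expect level",(f(0)-f(.084)).round(2),"per .01rad",(f(0.01)-f(0)).round(2))
```

```text
scene (0.1, -0.082, 0.097) meas [-2.63  4.06] cc 0.994 expect level [-2.57  4.61] per .01rad [ 0.27 -0.55]
scene (-0.078, -0.06, 0.1) meas [-3.69  0.3 ] cc 0.955 expect level [-3.27  0.25] per .01rad [ 0.39 -0.04]
scene (0.1, 0.082, 0.097) meas [-4.8   0.57] cc 0.999 expect level [-3.9   0.28] per .01rad [ 0.47 -0.04]
scene (-0.078, 0.06, 0.097) meas [-4.03 -2.7 ] cc 0.996 expect level [-3.22 -2.87] per .01rad [0.4  0.33]
side (0.1, -0.082, 0.097) meas [-0.18  1.07] cc 0.969 expect level [0.29 1.7 ] per .01rad [-0.04 -0.22]
side (0.1, 0.082, 0.097) meas [ 1.25 -2.24] cc 0.96 expect level [-0.23 -2.13] per .01rad [0.03 0.25]
side (-0.078, 0.06, 0.097) meas [-0.98 -5.27] cc 0.997 expect level [-0.78 -4.66] per .01rad [0.09 0.56]
```

```bash
bash snap.sh 17
python3 - <<'E'
from h import *
A=cv2.imread("pics/side0.png");B=cv2.imread("pics/side17.png")
cv2.imwrite("pics/cmp.png",np.hstack([A[100:300,60:400],B[100:300,60:400]]))
robot.close_job()
E
```

```text
t 11.6 pos [0.523  0.271  0.3964] xdir 165.12 zax [-1.580e-02  5.000e-04 -9.999e-01] w 0.0148 F [-0.35 -0.54 -0.49]
-0.1965 dot shift mm [ 3.36 -6.7   8.48] expected [ 2.57 -5.19  8.24] resid px [ 0.02 -0.04  0.02  0.03]
the job is handed in; nothing more can be done
```

View pics/cmp.png

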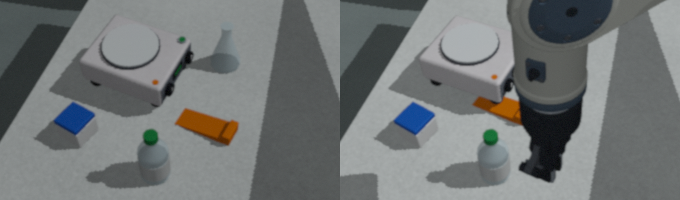

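I pushed the shim by its back face with two slightly opened fingers, thin edge first, until it was under the short foot. I then backed the arm away and handed the job in at about 11.6 s. I stopped because the push force rose from about 6 N to 10 N over the last few millimetres, while the shim moved less for each step. That is what all four feet bearing should look like.

**Level:** The orange dot rose 8.4–8.5 mm, where 8.24 mm would be level, and it stayed there after the fingers left. That is about 0.002 rad from level.

**Checks that disagreed:**
- **Corner shifts:** the side camera's corner shifts also put it level, but the scene camera's suggested up to about 0.008 rad of lean remaining. That is near the limit of this measurement.
- **Sideways movement:** the dot moved about 1–1.5 mm further sideways than I expected, so the stirrer may have slid by about a millimetre.
- **Feature tracking:** an earlier automatic tracking fit suggested extra tilt, but moving shadows affected it, so I did not use it.

**Bystanders:** In the last side picture the bottle and tip box had not moved. The arm hid the flask there, but the scene picture taken just before showed it in place. I did not test for rocking by touching the stirrer.

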